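# Clamp the glued slide box on the sloping jig

## Robot

A 6-joint arm with a two-finger parallel gripper is mounted at the origin on a cart in front of the work surface, level with it; the furniture and walls round the work are solid. World frame = base frame: x ahead of the robot, y to its left, z up, the work surface at z = 0. Lengths are in m, angles in rad, forces in N, time in s.
With the tool pointing down it reaches from about 0.35 to 0.85 m from the base axis. Payload 8.1 kg.
Tool frame: the origin (TCP) lies at the very end of the fingers, on their centre line; the grasp point (between the pads) lies 19 mm behind it; y points along the fingers, x is the direction in which the jaws open and shut, and the axes are right-handed (so a half turn about y gives the same grasp; the last joint's range is limited). The gripper opens to 85 mm and grips with 20 to 120 N. Pads are 22 mm wide; open, the fingers measure 114 mm over their backs; the gripper's body (76 mm by 85 mm) begins 54 mm behind the grasp point. The pads swing forward as they close: fully open they stand 13 mm farther back than shut.
Start: joints at [1.095, 0.13, 1.488, -0, 1.523, -0.085], TCP at [0.229, 0.555, 0.231] pointing down, gripper open.
Joint ranges: [-2.96, 2.96], [-0.89, 2.26], [0.02, 2.5], [-1.34, 4.48], [0, 2.73], [-2.66, 2.66]. Speed limits (rad/s): [2.39, 2.39, 2.79, 3.14, 3.14, 3.14].

## Interface

Orientations are given as a unit quaternion [w, x, y, z].
In Python, from cell import env, imaging gives the robot as it stands.
- The arm moves only by the tool jog_arm, never from a script. Its argument "increments" is a list of rows, each an object with "xyz": the shift along the world's x, y, z in cm, a list of three; "rot": the turn, a rotation vector about the world's x, y, z in rad, a list of three; "hand": the closure in counts, from 0 (fully open) to 255 (shut). A call has 1 to 12 rows; each row shifts and turns the pose as measured when the row begins; what a row does not reach is not made up. A row lasts 1/8 s, in which the tool goes at most 62.5 mm and 10.7 degrees, less where a joint would pass 70% of its speed; a pose out of reach is approached as far as the arm can. A call is refused whole if a number of a shift passes 6.25 or a number of a turn 0.188, either way. A call with a gripper value outside its range is refused whole. The fingers move at their own pace and stop on an object; the grip force is fixed at half the most. Time passes only in rows, so rows that do not move let the fingers close. It gives the time, the measured TCP pose, the force and the opening at its end, in the units of the state.
- env.observe(): the state, without advancing time (a new reading comes with each control period).
- imaging.grab_frame(name): name is "scene" or "top"; returns a dict with "color" (400x640x3 uint8, red, green, blue), "depth" (400x640 float32, m along the optical axis (not along the pixel's ray), 0 where there is no reading), "fx", "fy", "cx", "cy" (pixels), "position" and "attitude" of the camera in the world. Camera axes: x right, y down, z forward; pixel columns grow to the right and rows downward; lengths in m; the calibration is good to about 2 mm. A picture is of the moment at which its call begins.
- env.job_done(): hands the job in, once; it reports no verdict.
The state is a dict: "clock": time; "joints": joint angles; "joint_velocities": joint speeds; "joint_torque": joint torques, N m; "tool_pos": TCP position; "ee_rot": TCP orientation; "ft_force": force on the tool from outside, world axes, zero at the start; "torque": the same for the moment, N m; "opening": opening from 0.0 (shut) to 1.0 (fully open).
Only numpy, scipy, OpenCV 4.12 (cv2) and the standard library are available. Lean on these libraries where they do the work, as an engineer would, in place of code of your own. Each camera call takes 0.05 s, during which the arm holds its last target. There are 200 camera calls.

## Task

The lid of the wooden slide box has been glued and the box lies on the sloping gluing jig. Slide the clamp's free jaw down its bar until the foot meets the box and the jaw tilts and binds, then screw the handle clockwise until the box is firmly clamped, without crushing it, and let go. Leave the box where it lies and do not disturb the bottle, jar and timer beside the jig.

Things in the scene. Friction and masses are not known exactly. Their poses are not given: they have to be found in the camera images.
- jig: Gluing jig, fixed: plywood board 200x220 mm sloping down to the robot at 30 deg, with a low ledge. Origin on the table, 78 mm under the board's top at the box's middle; frame upright, x horizontal up-slope, y left. A flat steel bar (10x20 mm, 148 tall) stands square on the board 100 mm up-slope of that middle; on it rides the dark free jaw, a 24 mm wide arm over the box carrying the screw.
- push_pad (a point): Flat top of the jaw's block in front of the bar (38 mm wide, about 28 long), where to push the jaw down with shut fingers. z = up along the bar (leans 30 deg to the robot), x up-slope. 34 mm before the bar's axis, 66 mm behind the handle's axis, 13 mm above the arm's top. The bar rises up to 50 mm above it. Pushing down takes about 5 N, 15 to 25 N against the box binds it; it stays at any height.
- handle_grip (a point): Middle of the wooden wing handle on the screw: 64 mm long (point x), 14 wide (point y), 24 tall (point z), with a 22 mm hub. z = screw axis, up, parallel to the bar while the jaw is square. The point turns with the handle and sinks with it. It is 38 mm (handle joint 0) to 18 mm (fully in) above the arm's top, 82 mm above the foot's face.
- foot: Round rubber foot under the screw, 33 mm across, 12 mm high, origin at the middle of its pressing face, z up along the screw. It does not turn. It gives 1 mm for each 10 N. It starts 20 to 40 mm above the box lid; the screw alone (travel 20 mm) cannot bridge that.
- carriage (a joint): Height of the free jaw on the bar in m: 0 = top, grows as the jaw slides down, to 0.060. Starts between 0 and 0.018.
- jaw (a joint): Tilt of the free jaw on the bar in rad: 0 = square (held so by its own weight), grows as the box pushes the arm's end up (the screw's axis is 100 mm from the tilt axis). At about 0.06 its edges bite the bar and it binds: the harder the foot presses, the better it holds. Once bound the tilt shows the clamping force: about 0.09 at 28 N, 0.11 at 46 N.
- handle (a joint): Turn of the wing handle in rad, 0 to 7.85; grows clockwise seen from above, driving the foot down 16 mm a turn (2.55 mm/rad). Takes 0.2 to 0.4 N m, the more the tighter; the reading at rest rises by about 0.003 N m per N at the foot. Stays where left. Starts at 0 to 0.6. After the jaw has been pushed down and bound, 1 to 4 rad more make it tight, so several grasps.
- slide_box: Closed wooden slide box, 101 (x) x 165 (y) x 46 mm, lying flat on the sloping board against the ledge; loose, about 0.45 kg. Origin at the middle of its underside, z square to the board. Firmly clamped means more than 35 N from the foot; over 80 N crushes it.
- bottle: Bystander: brown reagent bottle with white cap, 48 mm across, 101 mm tall, standing left of the jig; origin under its middle, z up.
- jar: Bystander: small faceted glass jar, 56 mm across, 52 mm tall, right of the jig; origin under its middle, z up.
- timer: Bystander: small kitchen-style timer with red dial, 68 x 68 x 44 mm, left in front of the jig, nearest the robot; origin under its middle, z up.
Things that resemble listed ones, but are neither listed nor needed, are in the scene too. Of the things like the slide_box, leave any that is purple; of the rest the smaller one is meant.

How it is judged:
By the outcome, as a careful person would: the job done as asked, in the order asked, and still so for the second after the job is handed in, with the robot touching nothing.
It also fails if it takes over 72 s, if anything falls off the work surface, if the arm or the gripper's body presses on something with over 40 N, if the wrist force passes 120 N, or if a joint passes its speed limit or range.

## Working session

There is one attempt and no reset: what is moved stays moved. The work goes in short steps, Python scripts to look and compute and a tool call to move; the robot and the scene stay as the last step left them, time stands still between calls to the robot, and variables do not carry over. Pictures are saved under pics/ and viewed, about 8 in all and at most 12, crops included, and the job is handed in when it is done.

Besides the shell and the picture viewer there is one more tool, called as a command line: name --argument value ..., lists and objects as JSON in quotes. jog_arm: Moves the arm, as the interface text tells. Its arguments: {"type":"object","properties":{"increments":{"type":"array"}},"required":["increments"]}

```bash
mkdir -p pics; cat > h.py <<'E'
import numpy as np,cv2
from scipy.spatial.transform import Rotation as R
from cell import env,imaging
def q(w): return R.from_quat([w[1],w[2],w[3],w[0]])
def grab(n):
    f=imaging.grab_frame(n); a=np.array(f['attitude'])
    f['R']=a if a.shape==(3,3) else q(a).as_matrix()
    v,u=np.mgrid[0:400,0:640]; d=f['depth']
    c=np.stack([(u-f['cx'])/f['fx']*d,(v-f['cy'])/f['fy']*d,d],-1)
    f['P']=c@f['R'].T+np.array(f['position']); return f
def save(f,name): cv2.imwrite('pics/'+name,f['color'][...,::-1])
E
python3 - <<'E'
from h import *
import pickle
for n in('scene','top'):
    f=grab(n); save(f,n+'0.png'); pickle.dump(f,open(n+'.pkl','wb')); print(n,f['position'],f['attitude'],f['fx'])
print(env.observe())
E
```

```text
scene [-0.3118717  -0.64880928  0.9856663 ] [-0.39208231  0.80977687 -0.38888745  0.19824086] 487.2650797323714
top [ 0.27063522 -0.01900955  1.51020619] [ 0.062287   -0.70214217  0.70721158 -0.05448377] 437.67800696654854
{'clock': 0.1, 'joints': array([ 1.09458971e+00,  1.31071698e-01,  1.48915977e+00, -1.92555973e-05,
        1.52299519e+00, -8.54039532e-02]), 'joint_velocities': array([-0.00024607, -0.00187817, -0.00127628,  0.00088104, -0.00030378,
        0.00081813]), 'joint_torque': array([ 1.86672929e-03, -5.70957863e+01, -5.01938510e+01, -2.18612136e-04,
        8.34134786e-03,  3.10265273e-05]), 'tool_pos': array([0.22832273, 0.55433335, 0.23036348]), 'ee_rot': array([-0.58727941,  0.5878499 ,  0.39290251, -0.39390736]), 'ft_force': array([0.12939584, 0.4313513 , 0.51857366]), 'torque': array([ 0.03313163, -0.0029502 , -0.03332371]), 'opening': 0.9996959107346022}
```

View pics/scene0.png

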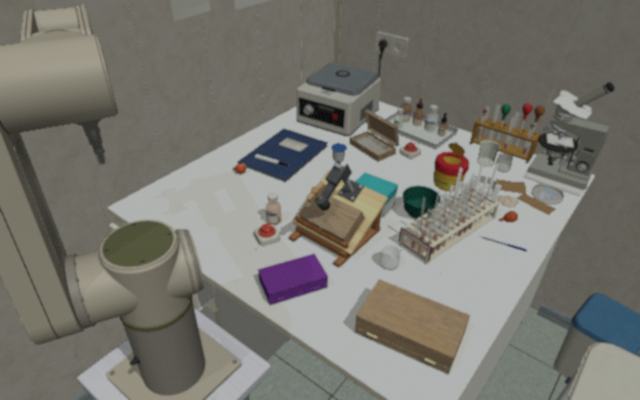

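View pics/top0.png

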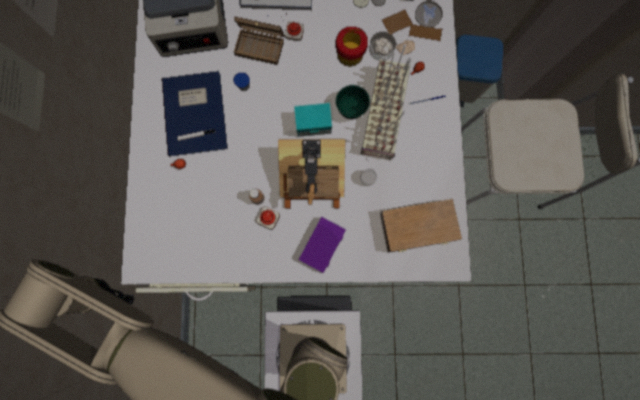

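Candidates for the slide box in the top view are: the purple box (322,245), excluded by colour; the large wooden box (420,226), too big; the open wooden case (260,42), not on the jig; and the wooden box on the jig (312,183), which I choose. The bottle is at (256,196), the jar at (368,177) and the timer at (267,217). Next is a close crop and measurement.

```bash
python3 - <<'E'
from h import *
import pickle
t=pickle.load(open('top.pkl','rb'));s=pickle.load(open('scene.pkl','rb'))
a=cv2.resize(t['color'][125:225,240:390],None,fx=4,fy=4,interpolation=cv2.INTER_CUBIC)
b=cv2.resize(s['color'][140:270,250:420],None,fx=4,fy=4,interpolation=cv2.INTER_CUBIC)
c=np.zeros((560,800,3),np.uint8)
a=cv2.resize(a,(400,267));b=cv2.resize(b,(400,306))
c=np.hstack([cv2.resize(t['color'][130:215,270:355],(400,400),interpolation=cv2.INTER_CUBIC),cv2.resize(s['color'][150:260,285:395],(400,400),interpolation=cv2.INTER_CUBIC)])
cv2.imwrite('pics/crop.png',c[...,::-1])
P=t['P']
print('top patch, xyz cm; rows 136-208 step3')
for v in range(136,210,3): print(v,[tuple(np.round(P[v,u]*100,1)) for u in (284,300,307,312,317,324,340)])
for n,(v,u) in dict(bottle=(194,254),jar=(177,368),timer=(217,267)).items(): print(n,P[v,u])
E
```

```text
top patch, xyz cm; rows 136-208 step3
136 [(np.float64(76.3), np.float64(9.8), np.float64(-0.0)), (np.float64(76.1), np.float64(4.0), np.float64(0.4)), (np.float64(76.1), np.float64(1.5), np.float64(0.3)), (np.float64(76.2), np.float64(-0.3), np.float64(-0.1)), (np.float64(76.3), np.float64(-2.1), np.float64(-0.4)), (np.float64(76.4), np.float64(-4.6), np.float64(-0.8)), (np.float64(76.1), np.float64(-10.3), np.float64(-0.0))]
139 [(np.float64(70.7), np.float64(8.7), np.float64(14.1)), (np.float64(70.6), np.float64(3.5), np.float64(14.1)), (np.float64(70.6), np.float64(1.2), np.float64(14.1)), (np.float64(70.5), np.float64(-0.4), np.float64(14.3)), (np.float64(70.6), np.float64(-2.1), np.float64(14.1)), (np.float64(70.3), np.float64(-4.3), np.float64(14.8)), (np.float64(70.5), np.float64(-9.5), np.float64(14.1))]
142 [(np.float64(69.6), np.float64(8.7), np.float64(14.3)), (np.float64(69.7), np.float64(3.5), np.float64(14.0)), (np.float64(69.6), np.float64(1.2), np.float64(14.3)), (np.float64(69.6), np.float64(-0.4), np.float64(14.0)), (np.float64(69.3), np.float64(-2.1), np.float64(1
[... 8171 characters left out ...]
np.float64(-0.2)), (np.float64(51.1), np.float64(-1.9), np.float64(0.4)), (np.float64(51.1), np.float64(-4.3), np.float64(-0.1)), (np.float64(51.0), np.float64(-9.9), np.float64(0.2))]
208 [(np.float64(50.2), np.float64(9.6), np.float64(0.1)), (np.float64(50.1), np.float64(4.1), np.float64(0.1)), (np.float64(50.1), np.float64(1.6), np.float64(-0.1)), (np.float64(50.1), np.float64(-0.1), np.float64(-0.2)), (np.float64(50.1), np.float64(-1.9), np.float64(-0.3)), (np.float64(50.2), np.float64(-4.3), np.float64(-0.7)), (np.float64(49.9), np.float64(-9.9), np.float64(0.5))]
bottle [0.53321454 0.1872264  0.10222336]
jar [ 0.60845196 -0.19875368  0.00633603]
timer [0.46410167 0.15003343 0.04788351]
```

View pics/crop.png

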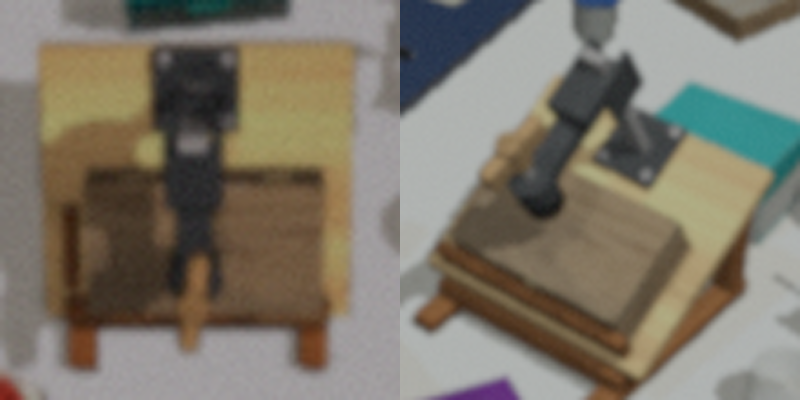

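The crop confirms the small wooden box on the jig under the dark jaw. The wing handle lies about along x, at top pixels (312,184) to (311,199). Now I'll fit the geometry in the jig frame.

```bash
cat >> h.py <<'E'
n0=np.array([-.5,0,3**.5/2]); s0=np.array([3**.5/2,0,.5])
def avg(name,k=6):
    fs=[grab(name) for _ in range(k)]
    f=fs[0]; D=np.stack([x['depth'] for x in fs]); D=np.where(D>0,D,np.nan)
    d=np.nanmedian(D,0); v,u=np.mgrid[0:400,0:640]
    c=np.stack([(u-f['cx'])/f['fx']*d,(v-f['cy'])/f['fy']*d,d],-1)
    f['P']=c@f['R'].T+np.array(f['position']); return f
E
python3 - <<'E' 2>/dev/null
from h import *
import pickle
F={n:avg(n) for n in('top','scene')}; pickle.dump(F,open('F0.pkl','wb'))
for n,f in F.items():
    P=f['P']; roi=np.zeros((400,640),bool)
    if n=='top': roi[130:215,272:352]=1
    else: roi[150:260,285:395]=1
    X=P[roi]; X=X[np.isfinite(X).all(1)]
    S=X@s0; N=X@n0
    h,e=np.histogram(N,np.arange(-.35,-.05,.004)); print(n,'N hist',[(round(float(a),3),int(b)) for a,b in zip(e,h) if b>25])
    # board plane robust fit
    for lab,c in (('low',None),):
        pass
    W=X[(X[:,2]>.02)]
    print(W.min(0),W.max(0))
E
```

```text
top N hist [(-0.35, 40), (-0.346, 35), (-0.342, 31), (-0.338, 43), (-0.334, 50), (-0.33, 43), (-0.326, 33), (-0.322, 30), (-0.318, 34), (-0.314, 28), (-0.31, 36), (-0.306, 35), (-0.298, 35), (-0.294, 33), (-0.29, 37), (-0.286, 34), (-0.282, 37), (-0.278, 31), (-0.274, 38), (-0.27, 71), (-0.266, 126), (-0.262, 150), (-0.258, 152), (-0.254, 170), (-0.25, 220), (-0.246, 202), (-0.242, 175), (-0.238, 55), (-0.234, 227), (-0.23, 1409), (-0.226, 223), (-0.222, 116), (-0.214, 46), (-0.21, 44), (-0.206, 60), (-0.202, 41), (-0.19, 35), (-0.186, 689), (-0.182, 461), (-0.122, 45), (-0.11, 41), (-0.106, 87), (-0.094, 177), (-0.058, 51)]
[ 0.47638945 -0.11057343  0.02001949] [0.77261132 0.13600708 0.25990744]
scene N hist [(-0.35, 128), (-0.346, 162), (-0.342, 140), (-0.338, 125), (-0.334, 146), (-0.33, 149), (-0.326, 145), (-0.322, 145), (-0.318, 132), (-0.314, 101), (-0.31, 88), (-0.306, 107), (-0.302, 85), (-0.298, 92), (-0.294, 79), (-0.29, 57), (-0.286, 72), (-0.282, 54), (-0.278, 50), (-0.274, 62), (-0.27, 128), (-0.266, 106), (-0.262, 112), (-0.258, 117), (-0.254, 162), (-0.25, 173), (-0.246, 170), (-0.242, 268), (-0.238, 135), (-0.234, 299), (-0.23, 1104), (-0.226, 270), (-0.222, 146), (-0.218, 43), (-0.214, 43), (-0.21, 58), (-0.206, 216), (-0.202, 98), (-0.198, 35), (-0.194, 42), (-0.19, 69), (-0.186, 1017), (-0.182, 405), (-0.126, 31), (-0.122, 31), (-0.118, 35), (-0.114, 28), (-0.11, 57), (-0.106, 153), (-0.102, 38), (-0.098, 49), (-0.094, 193), (-0.062, 30), (-0.058, 60)]
[ 0.40921274 -0.21831094  0.02003485] [1.11264256 0.35125313 0.25764217]
```

```bash
python3 - <<'E' 2>/dev/null
from h import *
import pickle
F=pickle.load(open('F0.pkl','rb'))
for n,f in F.items():
    P=f['P']; roi=np.zeros((400,640),bool)
    if n=='top': roi[130:215,272:352]=1
    else: roi[150:260,285:395]=1
    X=P[roi]; X=X[np.isfinite(X).all(1)]; X=X[X[:,2]>.03]
    def layer(lo,hi): 
        N=X@n0; return X[(N>lo)&(N<hi)]
    for lab,lo,hi in(('board',-.233,-.224),('lid',-.189,-.179)):
        L=layer(lo,hi); A=np.c_[L[:,:2],np.ones(len(L))]; c=np.linalg.lstsq(A,L[:,2],rcond=None)[0]
        k=np.array([-c[0],-c[1],1]);k/=np.linalg.norm(k); 
        uv=np.c_[L@s0,L[:,1]].astype(np.float32)
        r=cv2.minAreaRect(uv*1000); print(n,lab,len(L),'n',k.round(3),'yaw',np.degrees(np.arctan2(-k[1],-k[0])).round(2),'medN',np.median(L@n0).round(4),'rect S,Y',r)
    for lab,lo,hi in(('arm',-.111,-.100),('pad',-.098,-.089),('handle',-.064,-.052)):
        L=layer(lo,hi); L=L[(abs(L[:,1])<.06)&(L@s0>.28)&(L@s0<.64)]
        if lab=='handle': L=L[L@s0<.42]
        uv=np.c_[L@s0,L[:,1]].astype(np.float32)*1000
        print(n,lab,len(L),'medN',np.median(L@n0).round(4),'S',np.percentile(uv[:,0],[2,50,98]).round(1),'Y',np.percentile(uv[:,1],[2,50,98]).round(1),cv2.minAreaRect(uv))
st=env.observe(); print(st['clock'],st['tool_pos'],q(st['ee_rot']).as_matrix().round(3))
E
```

```text
top board 1739 n [-0.501  0.003  0.865] yaw -0.37 medN -0.2282 rect S,Y ((584.1685791015625, -1.0066909790039062), (219.80419921875, 198.1717987060547), 89.68187713623047)
top lid 1168 n [-0.495  0.005  0.869] yaw -0.56 medN -0.1824 rect S,Y ((549.4616088867188, -6.3267669677734375), (164.46075439453125, 95.3987808227539), 89.54934692382812)
top arm 121 medN -0.1048 S [544.5 579.1 601.8] Y [-16.2   2.   14.6] ((571.5203857421875, -1.023214340209961), (30.892749786376953, 61.3311882019043), 89.26041412353516)
top pad 134 medN -0.0922 S [608.6 624.2 639.7] Y [-19.8  -1.8  16.3] ((624.1551513671875, -1.8079605102539062), (36.15415573120117, 31.67371940612793), 89.16218566894531)
```

```bash
python3 - <<'E'
from h import *
import pickle
F=pickle.load(open('F0.pkl','rb'))
for n,f in F.items():
    P=f['P']; X=P.reshape(-1,3); X=X[np.isfinite(X).all(1)]
    S=X@s0;N=X@n0
    for lab,lo,hi,a,b in(('arm',-.109,-.101,.5,.61),('pad',-.097,-.088,.59,.645),('bar',-.085,-.03,.645,.69),('handle',-.062,-.052,.48,.63),('handleall',-.085,-.05,.48,.60)):
        m=(N>lo)&(N<hi)&(S>a)&(S<b)&(abs(X[:,1])<.06)
        uv=np.c_[S[m],X[m,1]].astype(np.float32)*1000
        if len(uv)<5: print(n,lab,len(uv)); continue
        sl=np.polyfit(S[m],N[m],1)[0]
        print(n,lab,len(uv),'N',np.percentile(N[m],[2,50,98]).round(4),'slope',sl.round(3),'S',np.percentile(uv[:,0],[2,50,98]).round(1),'Y',np.percentile(uv[:,1],[2,50,98]).round(1),[np.round(z,1) for z in cv2.minAreaRect(uv)])
st=env.observe(); print(st['clock'],st['tool_pos'],q(st['ee_rot']).as_matrix().round(3))
E
```

```text
top arm 115 N [-0.1086 -0.1047 -0.102 ] slope -0.039 S [544.4 579.5 601.8] Y [-16.2   1.9  14.6] [array([571.5,  -1. ]), array([30.9, 61.3]), np.float64(89.3)]
top pad 155 N [-0.095  -0.0921 -0.0896] slope 0.015 S [608.6 626.2 643.3] Y [-19.9  -1.8  16.3] [array([625.9,  -1.8]), array([36.2, 35.1]), np.float64(89.2)]
top bar 24 N [-0.084  -0.0809 -0.0785] slope -0.201 S [648.9 653.7 657.9] Y [-8.2 -0.8  6.6] [array([653.4,  -0.8]), array([14.8,  9.2]), np.float64(89.5)]
top handle 80 N [-0.0605 -0.0554 -0.0523] slope 0.003 S [525.3 557.9 582.2] Y [-10.4  -1.1   8. ] [array([552.4,  -1.2]), array([17.9, 60.2]), np.float64(89.2)]
top handleall 110 N [-0.0705 -0.0553 -0.0506] slope -0.078 S [525.4 558.9 584.1] Y [-10.5  -1.1   8. ] [array([553.6,  -1.1]), array([18.2, 62.6]), np.float64(89.5)]
scene arm 188 N [-0.1085 -0.105  -0.1016] slope -0.025 S [533.6 569.2 603. ] Y [-18.3  -4.9   9.9] [array([570. ,  -4.8]), array([76.5, 34.2]), np.float64(4.0)]
scene pad 189 N [-0.0963 -0.0925 -0.0901] slope 0.016 S [602.7 622.8 644.4] Y [-19.3  -2.3  16.9] [array([623.7,  -1.2]), array([42.8, 37.6]), np.float64(0.9)]
scene bar 22 N [-0.0843 -0.0811 -0.0787] slope 0.029 S [645.5 649.1 653.4] Y [-10.6  -1.1   8.6] [array([649.1,  -1.1]), array([19.4,  7.9]), np.float64(85.9)]
scene handle 115 N [-0.0615 -0.0565 -0.0522] slope 0.003 S [519.3 546.5 576.5] Y [-10.4  -2.5   8.9] [array([ 5.484e+02, -5.000e-01]), array([20., 61.]), np.float64(87.8)]
scene handleall 205 N [-0.0779 -0.0584 -0.0511] slope 0.03 S [518.3 546.5 576.7] Y [-10.6  -3.9   8.2] [array([ 5.48e+02, -4.00e-01]), array([20. , 61.9]), np.float64(87.8)]
0.7 [0.22854181 0.55479007 0.23133122] [[ 0.381  0.    -0.925]
 [ 0.925  0.     0.381]
 [ 0.    -1.    -0.   ]]
```

jog_arm --increments '[{"xyz": [2.3,-3.5,3],"rot": [0,0,0.13],"hand": 255},{"xyz": [2.3,-4.5,3],"rot": [0,0,0.13],"hand": 255},{"xyz": [2.3,-5,3],"rot": [0,0,0.13],"hand": 255},{"xyz": [2.3,-5,3],"rot": [0,-0.131,0],"hand": 255},{"xyz": [2.3,-5,1],"rot": [0,-0.131,0],"hand": 255},{"xyz": [2.3,-5,0],"rot": [0,-0.131,0],"hand": 255},{"xyz": [2.3,-5,0],"rot": [0,-0.131,0],"hand": 255},{"xyz": [2.3,-5,0],"rot": [0,0,0],"hand": 255},{"xyz": [2.3,-5,0],"rot": [0,0,0],"hand": 255},{"xyz": [2.3,-5,0],"rot": [0,0,0],"hand": 255},{"xyz": [2.3,-4,0],"rot": [0,0,0],"hand": 255},{"xyz": [2.3,-3,0],"rot": [0,0,0],"hand": 255}]'

```text
clock: 2.2
tool_pos: [0.5075, -0.0088, 0.3673]
ee_rot: [-0.338, 0.616, 0.62, -0.349]
ft_force: [0.5, 0.9, 0.5]
opening: -0.0
```

```bash
cat >> h.py <<'E'
Rt=np.array([[0,.5,-3**.5/2],[1,0,0],[0,-3**.5/2,-.5]])
def stat(tS=None,tN=None,tY=-.001,yaw=0):
    st=env.observe(); p=np.array(st['tool_pos']); r=q(st['ee_rot'])
    Rg=R.from_rotvec(-yaw*n0).as_matrix()@Rt   # yaw = clockwise turn about screw axis
    e=R.from_matrix(Rg)*r.inv()
    f=np.array(st['ft_force'])
    print('t',round(st['clock'],2),'SYN mm',np.round([1000*p@s0,1000*p[1],1000*p@n0],1),'p',p.round(4),'q',st['joints'].round(2),'open',round(st['opening'],3))
    print('F S,Y,N',np.round([f@s0,f[1],f@n0],1),'|F|',np.linalg.norm(f).round(1),'Mn',(np.array(st['torque'])@n0).round(3),'rot to go',e.as_rotvec().round(3),'yaw cw now',round(float(-(r*R.from_matrix(Rt).inv()).as_rotvec()@n0),3))
    if tS is not None:
        g=tS*s0+tN*n0; g[1]=tY; print('move cm',((g-p)*100).round(2))
E
python3 -c "
from h import *
stat(.618,-.062)"
```

```text
t 2.2 SYN mm [623.1  -8.8  64.3] p [ 0.5075 -0.0088  0.3673] q [-0.19 -0.71  2.03  0.1   1.28 -1.78] open -0.0
F S,Y,N [0.7 0.9 0.2] |F| 1.2 Mn -0.018 rot to go [ 0.01   0.032 -0.014] yaw cw now -0.017
move cm [  5.87   0.78 -11.19]
```

jog_arm --increments '[{"xyz": [1.5,0.4,-3],"rot": [0.01,0.03,-0.014],"hand": 255},{"xyz": [1.5,0.4,-3],"rot": [0,0,0],"hand": 255},{"xyz": [1.5,0,-3],"rot": [0,0,0],"hand": 255},{"xyz": [1.0,0,-2],"rot": [0,0,0],"hand": 255},{"xyz": [0,0,0],"rot": [0,0,0],"hand": 255},{"xyz": [0,0,0],"rot": [0,0,0],"hand": 255}]'

```text
clock: 2.95
tool_pos: [0.5644, -0.0058, 0.2563]
ee_rot: [-0.354, 0.616, 0.61, -0.351]
ft_force: [0.6, 0.4, 0.1]
opening: 0.0
```

```bash
python3 - <<'E'
from h import *
stat(.618,-.089)
a=grab('scene')
c=cv2.resize(a['color'][110:260,280:430],(600,600),interpolation=cv2.INTER_CUBIC)
cv2.imwrite('pics/c2.png',c[...,::-1])
E
```

```text
t 2.95 SYN mm [616.9  -5.8 -60.2] p [ 0.5644 -0.0058  0.2563] q [-0.15 -0.49  2.08  0.08  1.03 -1.73] open 0.0
F S,Y,N [ 0.6  0.4 -0.2] |F| 0.7 Mn -0.071 rot to go [0.001 0.004 0.009] yaw cw now 0.007
move cm [ 1.53  0.48 -2.43]
```

View pics/c2.png

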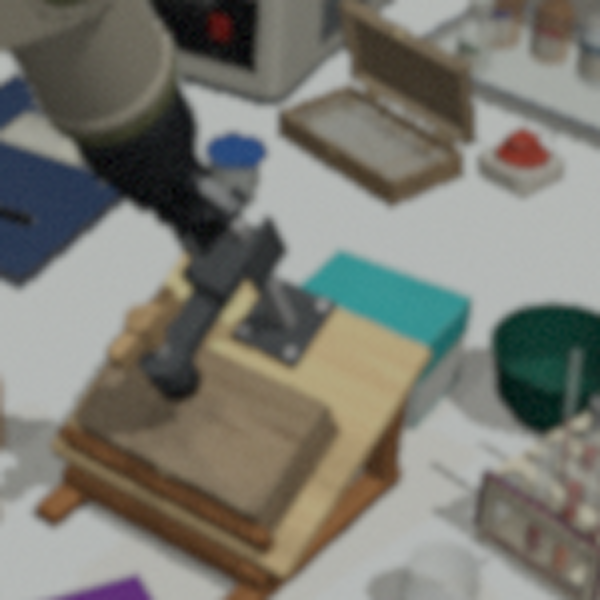

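The fingertips stand over the block's pad at crop (210,235), clear of the handle and bar. Next I descend to contact and push.

jog_arm --increments '[{"xyz": [0.5,0.45,-0.87],"rot": [0,0,0],"hand": 255},{"xyz": [0.5,0,-0.87],"rot": [0,0,0],"hand": 255},{"xyz": [0.4,0,-0.6],"rot": [0,0,0],"hand": 255},{"xyz": [0.25,0,-0.43],"rot": [0,0,0],"hand": 255},{"xyz": [0.25,0,-0.43],"rot": [0,0,0],"hand": 255},{"xyz": [0.25,0,-0.43],"rot": [0,0,0],"hand": 255}]'

```text
clock: 3.75
tool_pos: [0.5881, -0.0009, 0.2211]
ee_rot: [-0.352, 0.617, 0.611, -0.35]
ft_force: [-1.1, -0.5, 1.7]
opening: -0.0
```

```bash
python3 -c "
from h import *
stat(.618,-.12)"
```

```text
t 3.75 SYN mm [ 619.8   -0.9 -102.6] p [ 0.5881 -0.0009  0.2211] q [-0.12 -0.4   2.08  0.07  0.93 -1.71] open -0.0
F S,Y,N [-0.1 -0.5  2. ] |F| 2.1 Mn 0.035 rot to go [0.001 0.009 0.009] yaw cw now 0.007
move cm [ 0.71 -0.01 -1.6 ]
```

jog_arm --increments '[{"xyz": [0.2,0,-0.43],"rot": [0,0,0],"hand": 255},{"xyz": [0.2,0,-0.43],"rot": [0,0,0],"hand": 255},{"xyz": [0.2,0,-0.35],"rot": [0,0,0],"hand": 255},{"xyz": [0.1,0,-0.2],"rot": [0,0,0],"hand": 255}]'

```text
clock: 4.25
tool_pos: [0.5962, -0.001, 0.2068]
ee_rot: [-0.352, 0.617, 0.611, -0.349]
ft_force: [-0.2, 0.4, 2.1]
opening: 0.0
```

```bash
python3 -c "
from h import *
stat(.618,-.124)"
```

```text
t 4.25 SYN mm [ 619.7   -1.  -119. ] p [ 0.5962 -0.001   0.2068] q [-0.12 -0.36  2.08  0.07  0.89 -1.72] open 0.0
F S,Y,N [0.9 0.4 1.9] |F| 2.1 Mn -0.01 rot to go [0.001 0.01  0.009] yaw cw now 0.007
move cm [ 0.1   0.   -0.52]
```

jog_arm --increments '[{"xyz": [0.06,0,-0.17],"rot": [0,0,0],"hand": 255},{"xyz": [0.06,0,-0.17],"rot": [0,0,0],"hand": 255},{"xyz": [0.06,0,-0.17],"rot": [0,0,0],"hand": 255}]'

```text
clock: 4.62
tool_pos: [0.5987, -0.0011, 0.2023]
ee_rot: [-0.351, 0.617, 0.611, -0.349]
ft_force: [-1.0, -0.3, 3.9]
opening: -0.005
```

```bash
python3 -c "
from h import *
stat(.618,-.124)"
```

```text
t 4.62 SYN mm [ 619.6   -1.1 -124.2] p [ 0.5987 -0.0011  0.2023] q [-0.12 -0.35  2.08  0.07  0.88 -1.72] open -0.005
F S,Y,N [ 1.1 -0.3  3.9] |F| 4.1 Mn -0.02 rot to go [0.001 0.012 0.009] yaw cw now 0.007
move cm [-0.15  0.01 -0.06]
```

jog_arm --increments '[{"xyz": [0.06,0,-0.15],"rot": [0,0,0],"hand": 255},{"xyz": [0.06,0,-0.15],"rot": [0,0,0],"hand": 255}]'

```text
clock: 4.88
tool_pos: [0.6005, -0.0011, 0.2006]
ee_rot: [-0.35, 0.618, 0.612, -0.348]
ft_force: [-4.8, 0.3, 7.6]
opening: -0.003
```

```bash
python3 -c "
from h import *
stat(.618,-.124)"
```

```text
t 4.88 SYN mm [ 620.4   -1.1 -126.5] p [ 0.6005 -0.0011  0.2006] q [-0.12 -0.35  2.08  0.07  0.87 -1.72] open -0.003
F S,Y,N [-0.3  0.3  9. ] |F| 9.0 Mn 0.041 rot to go [0.002 0.014 0.009] yaw cw now 0.007
move cm [-0.33  0.01  0.1 ]
```

jog_arm --increments '[{"xyz": [0.06,0,-0.15],"rot": [0,0,0],"hand": 255},{"xyz": [0.06,0,-0.15],"rot": [0,0,0],"hand": 255},{"xyz": [0.06,0,-0.15],"rot": [0,0,0],"hand": 255}]'

```text
clock: 5.25
tool_pos: [0.603, -0.0011, 0.1987]
ee_rot: [-0.349, 0.618, 0.612, -0.348]
ft_force: [-14.2, 1.1, 13.9]
opening: -0.001
```

```bash
python3 -c "
from h import *
stat(.618,-.124)"
```

```text
t 5.25 SYN mm [ 621.5   -1.1 -129.4] p [ 0.603  -0.0011  0.1987] q [-0.12 -0.34  2.08  0.07  0.86 -1.72] open -0.001
F S,Y,N [-5.4  1.1 19.1] |F| 19.9 Mn 0.032 rot to go [0.002 0.016 0.008] yaw cw now 0.006
move cm [-0.58  0.01  0.29]
```

jog_arm --increments '[{"xyz": [0.04,0,-0.17],"rot": [0,0,0],"hand": 255},{"xyz": [0.04,0,-0.17],"rot": [0,0,0],"hand": 255}]'

```text
clock: 5.5
tool_pos: [0.6035, -0.0011, 0.1981]
ee_rot: [-0.349, 0.618, 0.612, -0.348]
ft_force: [-22.4, 0.9, 19.5]
opening: -0.004
```

```bash
python3 -c "
from h import *
stat(.6215,-.070)"
```

```text
t 5.5 SYN mm [ 621.7   -1.1 -130.2] p [ 0.6035 -0.0011  0.1981] q [-0.12 -0.34  2.08  0.07  0.86 -1.72] open -0.004
F S,Y,N [-9.6  0.9 28.1] |F| 29.7 Mn 0.002 rot to go [0.003 0.016 0.008] yaw cw now 0.005
move cm [-3.02  0.01  5.21]
```

jog_arm --increments '[{"xyz": [-1.5,0,2.6],"rot": [0,0,0],"hand": 255},{"xyz": [-2.5,0,4.33],"rot": [0,0,0],"hand": 255},{"xyz": [-2.5,0,4.33],"rot": [0,-0.016,0],"hand": 120},{"xyz": [-4,0,4],"rot": [0,0,0],"hand": 0},{"xyz": [-5,0,3],"rot": [0,0,0],"hand": 0},{"xyz": [-2,0,-1],"rot": [0,0,0],"hand": 0},{"xyz": [0,0,0],"rot": [0,0,0],"hand": 0}]'

```text
clock: 6.38
tool_pos: [0.4386, -0.0007, 0.3703]
ee_rot: [-0.356, 0.614, 0.609, -0.354]
ft_force: [0.2, -0.4, -0.4]
opening: 1.0
```

```bash
cat > meas.py <<'E'
from h import *
import sys
stat(.551,-.05)
for n in ('top','scene'):
    f=avg(n,6); P=f['P']; X=P.reshape(-1,3); X=X[np.isfinite(X).all(1)]
    S=X@s0;N=X@n0; ctr=(abs(X[:,1]+.001)<.013)
    for lab,m in (('arm',ctr&(S>.575)&(S<.603)&(N>-.155)&(N<-.115)),('pad',ctr&(S>.605)&(S<.64)&(N>-.14)&(N<-.11)),
      ('handle',(abs(X[:,1])<.05)&(S>.5)&(S<.6)&(N>-.108)&(N<-.07)),('lid',(abs(X[:,1]+.001)<.08)&(abs(S-.55)<.05)&(N>-.19)&(N<-.178))):
        if m.sum()<5: print(n,lab,m.sum()); continue
        uv=np.c_[S[m],X[m,1]].astype(np.float32)*1000
        print(n,lab,m.sum(),'N',np.percentile(N[m],[2,25,50,75,98]).round(4),'slope',np.polyfit(S[m],N[m],1)[0].round(3),'S',np.percentile(uv[:,0],[2,50,98]).round(1),'Y',np.percentile(uv[:,1],[2,50,98]).round(1),[np.round(z,1) for z in cv2.minAreaRect(uv)])
    save(f,n+sys.argv[1]+'.png')
    if n=='scene': cv2.imwrite('pics/sc'+sys.argv[1]+'.png',cv2.resize(f['color'][140:260,280:400],(600,600),interpolation=cv2.INTER_CUBIC)[...,::-1])
E
python3 meas.py 3 2>/dev/null
```

```text
t 6.38 SYN mm [565.   -0.7 101.4] p [ 0.4386 -0.0007  0.3703] q [-0.2  -0.89  2.1   0.09  1.42 -1.75] open 1.0
F S,Y,N [-0.1 -0.4 -0.5] |F| 0.6 Mn -0.016 rot to go [ 0.001 -0.005  0.008] yaw cw now 0.006
move cm [  6.35  -0.03 -13.81]
top arm 55 N [-0.1451 -0.1424 -0.1413 -0.1406 -0.1389] slope -0.114 S [577.7 590.1 600.1] Y [-10.3  -0.8   8.6] [array([588.9,  -0.9]), array([18.8, 23.1]), np.float64(89.3)]
top pad 78 N [-0.1332 -0.1314 -0.1303 -0.1297 -0.128 ] slope -0.083 S [610.3 622.9 638. ] Y [-13.8  -1.4  11. ] [array([624.2,  -1.4]), array([24.7, 28.6]), np.float64(89.5)]
top handle 107 N [-0.1021 -0.0917 -0.0893 -0.0869 -0.0833] slope -0.091 S [529.2 560.6 587.7] Y [-10.4  -1.    8.5] [array([557.3,  -0.9]), array([18.6, 62.8]), np.float64(89.5)]
top lid 1145 N [-0.1868 -0.1833 -0.1824 -0.1815 -0.1797] slope -0.005 S [502.5 550.7 595.9] Y [-77.9 -13.2  73.7] [array([549.6,  -2.4]), array([156.5,  95.6]), np.float64(89.4)]
scene arm 81 N [-0.1535 -0.145  -0.1425 -0.1416 -0.1399] slope -0.099 S [576.3 589.5 602.5] Y [-13.   -4.6  10.1] [array([589. ,  -0.7]), array([25.4, 27.5]), np.float64(89.4)]
scene pad 96 N [-0.1339 -0.1323 -0.1313 -0.1303 -0.128 ] slope -0.088 S [605.8 622.5 639.5] Y [-13.2  -1.3  11.3] [array([622.8,  -0.8]), array([34.5, 25.8]), np.float64(1.4)]
scene handle 179 N [-0.1066 -0.0983 -0.0913 -0.088  -0.085 ] slope -0.009 S [521.9 550.2 581.1] Y [-10.7  -3.7   7.5] [array([552.3,  -1. ]), array([20.6, 62.1]), np.float64(88.9)]
scene lid 1157 N [-0.185  -0.1836 -0.1827 -0.182  -0.1804] slope 0.001 S [501.3 534.6 590. ] Y [-78.9 -24.1  73.7] [array([546.1,  -2. ]), array([ 92.3, 157.6]), np.float64(0.1)]
```

View pics/sc3.png

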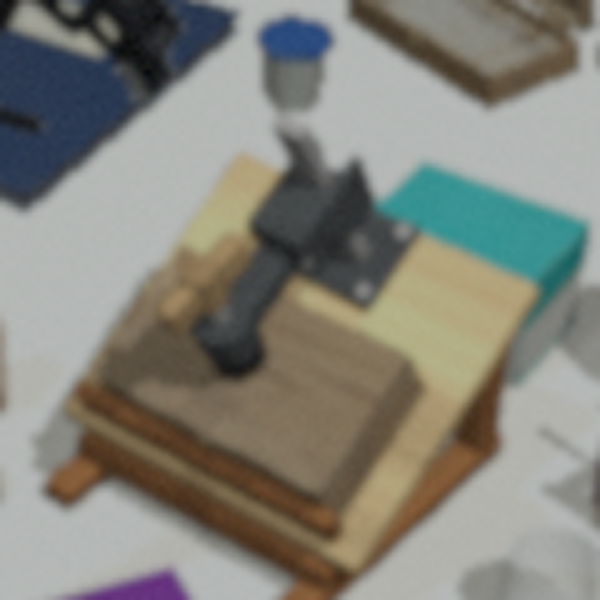

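The foot is on the lid, the jaw is tilted by roughly 0.09 and bound, and the box has not moved. The handle centre is at about S 555, with its wings along the slope. Now the grasp.

jog_arm --increments '[{"xyz": [1.5,0,-4],"rot": [0,0.09,0],"hand": 0},{"xyz": [1.5,0,-4],"rot": [0,0,0],"hand": 0},{"xyz": [1.5,0,-4],"rot": [0,0,0],"hand": 0},{"xyz": [1.5,0,-2],"rot": [0,0,0],"hand": 0},{"xyz": [0,0,0],"rot": [0,0,0],"hand": 0}]'

```text
clock: 7.6
tool_pos: [0.5001, -0.0007, 0.2297]
ee_rot: [-0.382, 0.598, 0.593, -0.381]
ft_force: [0.1, 0.9, 0.2]
opening: 0.998
```

```bash
python3 -c "
from h import *
stat(.5535,-.117)"
```

```text
t 7.6 SYN mm [548.   -0.7 -51.1] p [ 0.5001 -0.0007  0.2297] q [-0.14 -0.61  2.17  0.06  1.14 -1.72] open 0.998
F S,Y,N [0.2 0.9 0.1] |F| 0.9 Mn -0.025 rot to go [ 0.003 -0.091  0.007] yaw cw now 0.005
move cm [ 3.77 -0.03 -5.43]
```

jog_arm --increments '[{"xyz": [1.0,0,-1.1],"rot": [0,0,0],"hand": 0},{"xyz": [0.7,0,-1.1],"rot": [0,0,0],"hand": 0},{"xyz": [0.7,0,-1.1],"rot": [0,0,0],"hand": 0},{"xyz": [0.7,0,-1.1],"rot": [0,0,0],"hand": 0},{"xyz": [0.65,0,-1.0],"rot": [0,0,0],"hand": 0},{"xyz": [0,0,0],"rot": [0,0,0],"hand": 0}]'

```text
clock: 8.35
tool_pos: [0.54, -0.0009, 0.1773]
ee_rot: [-0.38, 0.599, 0.593, -0.38]
ft_force: [0.1, -0.2, 0.8]
opening: 1.001
```

```bash
python3 -c "
from h import *
stat(.5535,-.117)
f=grab('scene'); cv2.imwrite('pics/c4.png',cv2.resize(f['color'][110:250,270:410],(560,560),interpolation=cv2.INTER_CUBIC)[...,::-1])"
```

```text
t 8.35 SYN mm [ 556.3   -0.9 -116.5] p [ 0.54   -0.0009  0.1773] q [-0.13 -0.43  2.16  0.06  0.98 -1.71] open 1.001
F S,Y,N [ 0.5 -0.2  0.6] |F| 0.8 Mn -0.018 rot to go [ 0.004 -0.087  0.007] yaw cw now 0.005
move cm [-0.22 -0.01 -0.19]
```

View pics/c4.png

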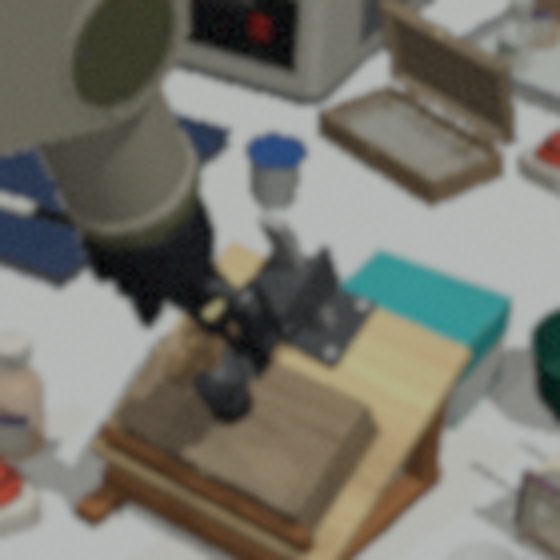

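The fingers straddle the handle at crop (210,310). Closing now.

jog_arm --increments '[{"xyz": [-0.15,0,-0.1],"rot": [0,0,0],"hand": 0},{"xyz": [0,0,0],"rot": [0,0,0],"hand": 255},{"xyz": [0,0,0],"rot": [0,0,0],"hand": 255},{"xyz": [0,0,0],"rot": [0,0,0],"hand": 255},{"xyz": [0,0,0],"rot": [0,0,0],"hand": 255},{"xyz": [0,0,0],"rot": [0,0,0],"hand": 255},{"xyz": [0,0,0],"rot": [0,0,0],"hand": 255}]'

```text
clock: 9.28
tool_pos: [0.539, -0.0011, 0.1788]
ee_rot: [-0.379, 0.6, 0.594, -0.379]
ft_force: [-1.4, 0.0, 0.7]
opening: 0.236
```

```bash
python3 -c "
from h import *
stat()"
```

```text
t 9.28 SYN mm [ 556.2   -1.1 -114.7] p [ 0.539  -0.0011  0.1788] q [-0.13 -0.44  2.16  0.06  0.99 -1.72] open 0.236
F S,Y,N [-0.9  0.   1.3] |F| 1.6 Mn -0.011 rot to go [ 0.004 -0.084  0.007] yaw cw now 0.004
```

jog_arm --increments '[{"xyz": [0.01,0,-0.02],"rot": [0.075,0,-0.163],"hand": 255},{"xyz": [0.01,0,-0.02],"rot": [0.075,0,-0.163],"hand": 255},{"xyz": [0.01,0,-0.02],"rot": [0.075,0,-0.163],"hand": 255},{"xyz": [0.01,0,-0.02],"rot": [0.075,0,-0.163],"hand": 255}]'

```text
clock: 9.78
tool_pos: [0.539, -0.002, 0.1778]
ee_rot: [-0.568, 0.698, 0.414, -0.141]
ft_force: [-3.8, -2.1, 2.1]
opening: 0.238
```

```bash
python3 -c "
from h import *
stat()"
```

```text
t 9.78 SYN mm [ 555.7   -2.  -115.5] p [ 0.539  -0.002   0.1778] q [-0.13 -0.43  2.15  0.05  0.99 -0.97] open 0.238
F S,Y,N [-2.3 -2.1  3.7] |F| 4.9 Mn 0.302 rot to go [-0.33  -0.083  0.665] yaw cw now 0.741
```

jog_arm --increments '[{"xyz": [0.01,0,-0.02],"rot": [0.075,0,-0.163],"hand": 255},{"xyz": [0.01,0,-0.02],"rot": [0.075,0,-0.163],"hand": 255},{"xyz": [0.01,0,-0.02],"rot": [0.075,0,-0.163],"hand": 255},{"xyz": [0.01,0,-0.02],"rot": [0.075,0,-0.163],"hand": 255},{"xyz": [0,0,0],"rot": [0,0,0],"hand": 255},{"xyz": [0,0,0],"rot": [0,0,0],"hand": 255}]'

```text
clock: 10.52
tool_pos: [0.5378, -0.0033, 0.1766]
ee_rot: [-0.681, 0.701, 0.176, 0.117]
ft_force: [-2.3, -0.9, 1.6]
opening: 0.238
```

```bash
python3 meas.py 5 2>/dev/null
```

```text
t 10.53 SYN mm [ 554.1   -3.3 -116. ] p [ 0.5378 -0.0033  0.1766] q [-0.13 -0.42  2.15  0.05  1.   -0.23] open 0.238
F S,Y,N [-1.2 -0.9  2.6] |F| 3.0 Mn 0.109 rot to go [-0.666 -0.077  1.327] yaw cw now 1.482
move cm [-3.56  0.23  5.56]
top arm 17 N [-0.1422 -0.1406 -0.1398 -0.1396 -0.1387] slope -0.04 S [582.6 597.8 601. ] Y [-10.4  -7.2   8.4] [array([591.4,  -0.9]), array([18.8, 19.2]), np.float64(89.5)]
top pad 78 N [-0.1324 -0.1307 -0.13   -0.1292 -0.1274] slope -0.066 S [610.4 623.  638.5] Y [-13.8  -1.4  11. ] [array([624.4,  -1.4]), array([24.7, 28.8]), np.float64(89.5)]
top handle 15 N [-0.1062 -0.1007 -0.0961 -0.0941 -0.0905] slope 0.075 S [557.7 562.8 578. ] Y [-31.6 -22.4  29.7] [array([571.2,  -1.8]), array([61.7, 23.5]), np.float64(85.0)]
top lid 942 N [-0.1877 -0.1833 -0.1824 -0.1815 -0.1797] slope -0.006 S [505.3 558.2 596. ] Y [-78.  -19.8  74.3] [array([549.5,  -2.3]), array([156.5,  95. ]), np.float64(89.4)]
scene arm 85 N [-0.1544 -0.1441 -0.1417 -0.1403 -0.1387] slope -0.001 S [575.9 589.3 602.5] Y [-13.1  -6.8   8.4] [array([589.4,  -1.6]), array([23.7, 27.5]), np.float64(88.2)]
scene pad 95 N [-0.1331 -0.1314 -0.1305 -0.1296 -0.1282] slope -0.084 S [605.4 622.8 639.5] Y [-13.6  -1.3  11.7] [array([622.7,  -1. ]), array([34.7, 25.5]), np.float64(0.2)]
scene handle 187 N [-0.1061 -0.0964 -0.0903 -0.0836 -0.0706] slope 0.282 S [531.6 555.  589.7] Y [-31.3 -10.8   4.2] [array([565.5, -12.2]), array([68.4, 36.7]), np.float64(6.7)]
scene lid 1122 N [-0.1852 -0.1835 -0.1827 -0.1819 -0.1803] slope -0.0 S [501.3 533.2 589.6] Y [-78.9 -26.3  71.8] [array([546.2,  -1.9]), array([ 92.2, 158.1]), np.float64(0.1)]
```

jog_arm --increments '[{"xyz": [0.01,0.01,-0.02],"rot": [0.075,0,-0.163],"hand": 255},{"xyz": [0.01,0.01,-0.02],"rot": [0.075,0,-0.163],"hand": 255},{"xyz": [0.01,0.01,-0.02],"rot": [0.075,0,-0.163],"hand": 255},{"xyz": [0.01,0.01,-0.02],"rot": [0.075,0,-0.163],"hand": 255},{"xyz": [0.01,0.01,-0.02],"rot": [0.075,0,-0.163],"hand": 255},{"xyz": [0.01,0.01,-0.02],"rot": [0.075,0,-0.163],"hand": 255},{"xyz": [0,0,0],"rot": [0,0,0],"hand": 255},{"xyz": [0,0,0],"rot": [0,0,0],"hand": 255}]'

```text
clock: 12.12
tool_pos: [0.536, -0.0025, 0.1743]
ee_rot: [0.677, -0.531, 0.214, -0.462]
ft_force: [-5.3, -0.5, 3.3]
opening: 0.237
```

```bash
python3 meas.py 6 2>/dev/null | egrep 'arm|pad|^t |^F'
```

```text
t 12.12 SYN mm [ 551.4   -2.5 -117. ] p [ 0.536  -0.0025  0.1743] q [-0.15 -0.42  2.14  0.08  1.01  0.85] open 0.237
F S,Y,N [-2.9 -0.5  5.5] |F| 6.3 Mn 0.161 rot to go [-1.171 -0.053  2.315] yaw cw now 2.59
top arm 60 N [-0.1421 -0.1402 -0.139  -0.1379 -0.1362] slope -0.085 S [575.3 588.7 601.4] Y [-10.3  -0.9   8.5] [array([588.3,  -0.9]), array([18.8, 26.5]), np.float64(89.4)]
top pad 78 N [-0.1322 -0.1305 -0.1294 -0.1286 -0.1272] slope -0.088 S [610.5 622.9 638.4] Y [-13.8  -1.4  11. ] [array([624.7,  -1.4]), array([24.7, 28.8]), np.float64(89.5)]
scene arm 54 N [-0.1534 -0.147  -0.1418 -0.1399 -0.1378] slope -0.058 S [575.6 587.1 602.4] Y [-13.4 -10.8  -1.6] [array([589.2,  -6.4]), array([14.4, 27.5]), np.float64(83.5)]
scene pad 39 N [-0.1328 -0.1313 -0.1305 -0.1296 -0.1284] slope -0.072 S [605.2 627.4 639.6] Y [-13.7  -9.3   1.4] [array([623.8,  -9.5]), array([37.2, 14.2]), np.float64(19.3)]
```

Torque at rest is 0.161 N m, which means about 54 N at the foot. The arm has risen to a tilt of about 0.12, which agrees. Releasing now.

jog_arm --increments '[{"xyz": [0,0,0],"rot": [0,0,0],"hand": 0},{"xyz": [0,0,0],"rot": [0,0,0],"hand": 0},{"xyz": [0,0,0],"rot": [0,0,0],"hand": 0},{"xyz": [0,0,0],"rot": [0,0,0],"hand": 0},{"xyz": [-0.8,0,1.8],"rot": [0,0,0],"hand": 0},{"xyz": [-1.6,0,3.6],"rot": [0,0,0],"hand": 0},{"xyz": [-2,0,4.5],"rot": [0,0,0],"hand": 0},{"xyz": [-2,0,4.5],"rot": [0,0,0],"hand": 0},{"xyz": [-2,0,3],"rot": [0,0,0],"hand": 0},{"xyz": [-2,0,3],"rot": [0,0,0],"hand": 0},{"xyz": [0,0,0],"rot": [0,0,0],"hand": 0},{"xyz": [0,0,0],"rot": [0,0,0],"hand": 0}]'

```text
clock: 14.22
tool_pos: [0.4271, -0.0017, 0.3832]
ee_rot: [0.677, -0.531, 0.214, -0.462]
ft_force: [0.9, 0.4, -0.2]
opening: 0.999
```

```bash
python3 meas.py 7 2>/dev/null; python3 -c "
import cv2,numpy as np
a=cv2.imread('pics/scene7.png')[120:280,240:400];b=cv2.imread('pics/top7.png')[120:240,240:400]
cv2.imwrite('pics/fin.png',np.hstack([cv2.resize(a,(400,400),interpolation=2),cv2.resize(b,(400,400),interpolation=2)]))"
```

```text
t 14.22 SYN mm [561.5  -1.7 118.3] p [ 0.4271 -0.0017  0.3832] q [-0.2  -0.79  2.    0.09  1.53  0.83] open 0.999
F S,Y,N [ 0.6  0.4 -0.6] |F| 1.0 Mn 0.003 rot to go [-1.171 -0.053  2.315] yaw cw now 2.59
move cm [  7.51   0.07 -15.1 ]
top arm 59 N [-0.1419 -0.1398 -0.1389 -0.138  -0.1365] slope -0.092 S [575.3 588.4 600.9] Y [-10.4  -0.9   8.5] [array([588.2,  -0.9]), array([18.8, 25.8]), np.float64(89.4)]
top pad 79 N [-0.1327 -0.1301 -0.1291 -0.1285 -0.1272] slope -0.017 S [610.3 623.  638.7] Y [-13.8  -1.4  11. ] [array([622.1,  -1.4]), array([24.7, 34.2]), np.float64(89.3)]
top handle 107 N [-0.102  -0.0944 -0.0914 -0.0888 -0.0859] slope -0.116 S [532.8 561.9 586.9] Y [-16.  -1.  14.] [array([559.1,  -1.4]), array([63.1, 19.4]), np.float64(18.1)]
top lid 1139 N [-0.1865 -0.1834 -0.1824 -0.1815 -0.1795] slope -0.006 S [503.  550.9 595.8] Y [-77.9 -15.9  73.8] [array([549.3,  -2.5]), array([156.6,  95.6]), np.float64(89.5)]
scene arm 91 N [-0.1544 -0.1429 -0.1408 -0.1392 -0.1368] slope -0.076 S [575.6 589.  602.4] Y [-12.8  -6.2   9.7] [array([589.1,  -0.8]), array([27.6, 24.6]), np.float64(1.7)]
scene pad 97 N [-0.1333 -0.1312 -0.1301 -0.1291 -0.1276] slope -0.084 S [605.8 622.4 639.5] Y [-13.6  -1.3  10.9] [array([622.3,  -1.2]), array([34.9, 25. ]), np.float64(1.2)]
scene handle 150 N [-0.1065 -0.0975 -0.0932 -0.0897 -0.0868] slope -0.011 S [525.1 551.1 581.5] Y [-16.5  -6.1  10.7] [array([554.1,  -1. ]), array([63.3, 20.5]), np.float64(18.7)]
scene lid 1203 N [-0.1853 -0.1836 -0.1827 -0.1818 -0.1803] slope 0.0 S [501.5 536.3 590.1] Y [-78.9 -22.3  74. ] [array([546.4,  -1.6]), array([158.4,  92.7]), np.float64(90.0)]
```

View pics/fin.png

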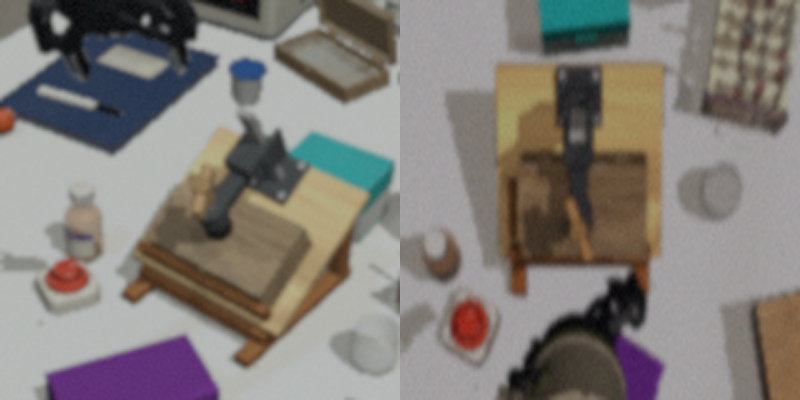

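The picture shows the handle turned, the box in place, and the bottle, jar and timer standing undisturbed. I'll tighten the force estimate with a joint fit of arm and pad, comparing the start with now.

```bash
cat > tilt.py <<'E'
from h import *
import pickle
F0=pickle.load(open('F0.pkl','rb'))
def fit(f,na,npd):
    X=f['P'].reshape(-1,3); X=X[np.isfinite(X).all(1)]; S=X@s0;N=X@n0
    c=abs(X[:,1]+.001)<.009
    out=[]
    A=c&(S>.565)&(S<.601)&(abs(N-na)<.007); B=c&(S>.607)&(S<.636)&(abs(N-npd)<.005)
    s=np.r_[S[A],S[B]]; n=np.r_[N[A],N[B]-.013]
    for _ in range(4):
        p=np.polyfit(s,n,1); r=n-np.polyval(p,s); k=abs(r)<2.5*max(1e-4,r.std()); s,n=s[k],n[k]
    return -p[0].round(4),len(s),np.polyval(p,.6).round(4)
L={k:avg(k,15) for k in('top','scene')}; pickle.dump(L,open('F1.pkl','wb'))
for k in L: print(k,'start',fit(F0[k],-.105,-.092),'now',fit(L[k],-.1395,-.1295))
E
python3 tilt.py 2>/dev/null
```

```text
top start (np.float64(-0.0073), 100, np.float64(-0.1051)) now (np.float64(0.0996), 98, np.float64(-0.1398))
scene start (np.float64(0.0003), 119, np.float64(-0.1054)) now (np.float64(0.1052), 114, np.float64(-0.1408))
```

The tilt is about 0.105 rad, or roughly 42 N. That is firm but near the lower limit, so I'll regrasp and add just under 1 rad.

jog_arm --increments '[{"xyz": [1.8,0,-4],"rot": [0.04,0.01,-0.09],"hand": 0},{"xyz": [1.8,0,-4],"rot": [0.04,0.01,-0.09],"hand": 0},{"xyz": [1.8,0,-4],"rot": [0,0,0],"hand": 0},{"xyz": [1.5,0,-2.5],"rot": [0,0,0],"hand": 0},{"xyz": [0,0,0],"rot": [0,0,0],"hand": 0}]'

```text
clock: 16.95
tool_pos: [0.4974, -0.0017, 0.2361]
ee_rot: [0.651, -0.485, 0.287, -0.51]
ft_force: [0.2, -0.2, 0.3]
opening: 0.998
```

```bash
python3 -c "
from h import *
stat(.553,-.118)
print(-q(env.observe()['ee_rot']).as_matrix()[:,1])"
```

```text
t 16.95 SYN mm [548.8  -1.7 -44.2] p [ 0.4974 -0.0017  0.2361] q [-0.16 -0.58  2.13  0.08  1.19  1.05] open 0.998
F S,Y,N [ 0.3 -0.2  0.1] |F| 0.4 Mn -0.041 rot to go [-1.243 -0.047  2.506] yaw cw now 2.792
move cm [ 4.05  0.07 -6.18]
[-0.38502449 -0.01097241  0.92284113]
```

jog_arm --increments '[{"xyz": [0.8,0.05,-1.2],"rot": [0,0,0],"hand": 0},{"xyz": [0.8,0,-1.2],"rot": [0,0,0],"hand": 0},{"xyz": [0.8,0,-1.25],"rot": [0,0,0],"hand": 0},{"xyz": [0.8,0,-1.25],"rot": [0,0,0],"hand": 0},{"xyz": [0.75,0,-1.25],"rot": [0,0,0],"hand": 0},{"xyz": [0,0,0],"rot": [0,0,0],"hand": 255},{"xyz": [0,0,0],"rot": [0,0,0],"hand": 255},{"xyz": [0,0,0],"rot": [0,0,0],"hand": 255},{"xyz": [0,0,0],"rot": [0,0,0],"hand": 255},{"xyz": [0,0,0],"rot": [0,0,0],"hand": 255},{"xyz": [0,0,0],"rot": [0,0,0],"hand": 255}]'

```text
clock: 18.32
tool_pos: [0.5405, -0.0004, 0.1768]
ee_rot: [0.652, -0.483, 0.285, -0.511]
ft_force: [0.5, 1.4, -2.9]
opening: 0.237
```

```bash
python3 -c "
from h import *
stat(.553,-.118)"
```

```text
t 18.32 SYN mm [ 5.565e+02 -4.000e-01 -1.171e+02] p [ 5.405e-01 -4.000e-04  1.768e-01] q [-0.14 -0.4   2.12  0.08  1.02  1.05] open 0.237
F S,Y,N [-1.   1.4 -2.7] |F| 3.2 Mn 0.049 rot to go [-1.251 -0.046  2.502] yaw cw now 2.792
move cm [-0.26 -0.06 -0.25]
```

jog_arm --increments '[{"xyz": [0.01,0,-0.02],"rot": [0.07,0,-0.166],"hand": 255},{"xyz": [0.01,0,-0.02],"rot": [0.07,0,-0.166],"hand": 255},{"xyz": [0.01,0,-0.02],"rot": [0.07,0,-0.166],"hand": 255},{"xyz": [0.01,0,-0.02],"rot": [0.07,0,-0.166],"hand": 255},{"xyz": [0.01,0,-0.02],"rot": [0.07,0,-0.166],"hand": 255},{"xyz": [0,0,0],"rot": [0,0,0],"hand": 255},{"xyz": [0,0,0],"rot": [0,0,0],"hand": 255}]'

```text
clock: 19.2
tool_pos: [0.541, -0.0022, 0.1757]
ee_rot: [-0.457, 0.204, -0.54, 0.677]
ft_force: [-0.2, -1.0, -0.7]
opening: 0.24
```

```bash
python3 -c "
from h import *
stat()"; python3 tilt.py 2>/dev/null
```

```text
t 19.2 SYN mm [ 556.3   -2.2 -118.3] p [ 0.541  -0.0022  0.1757] q [-0.14 -0.4   2.13  0.07  1.01  1.99] open 0.24
F S,Y,N [-0.5 -1.  -0.6] |F| 1.2 Mn 0.017 rot to go [ 1.155 -0.042 -2.293] yaw cw now -2.563
top start (np.float64(-0.0073), 100, np.float64(-0.1051)) now (np.float64(0.1003), 91, np.float64(-0.1395))
scene start (np.float64(0.0003), 119, np.float64(-0.1054)) now (np.float64(0.109), 84, np.float64(-0.1401))
```

jog_arm --increments '[{"xyz": [0,0,0],"rot": [0,0,0],"hand": 0},{"xyz": [0,0,0],"rot": [0,0,0],"hand": 0},{"xyz": [0,0,0],"rot": [0,0,0],"hand": 0},{"xyz": [0,0,0],"rot": [0,0,0],"hand": 0},{"xyz": [-0.8,0,1.8],"rot": [0,0,0],"hand": 0},{"xyz": [-1.6,0,3.6],"rot": [0,0,0],"hand": 0},{"xyz": [-2,0,4.5],"rot": [0,0,0],"hand": 0},{"xyz": [-2,0,4.5],"rot": [0,0,0],"hand": 0},{"xyz": [-2,0,3],"rot": [0,0,0],"hand": 0},{"xyz": [-2,0,3],"rot": [0,0,0],"hand": 0},{"xyz": [0,0,0],"rot": [0,0,0],"hand": 0},{"xyz": [0,0,0],"rot": [0,0,0],"hand": 0}]'

```text
clock: 22.2
tool_pos: [0.4326, -0.0016, 0.3864]
ee_rot: [-0.457, 0.202, -0.54, 0.677]
ft_force: [0.1, -1.4, 0.2]
opening: 1.002
```

```bash
python3 tilt.py 2>/dev/null; python3 meas.py 8 2>/dev/null|egrep 'handle|lid|^t|^F'; python3 -c "
import cv2,numpy as np
a=cv2.imread('pics/scene8.png')[120:280,240:400];b=cv2.imread('pics/top8.png')[120:240,240:400]
cv2.imwrite('pics/fin2.png',np.hstack([cv2.resize(a,(400,400),interpolation=2),cv2.resize(b,(400,400),interpolation=2)]))"
```

```text
top start (np.float64(-0.0073), 100, np.float64(-0.1051)) now (np.float64(0.1177), 96, np.float64(-0.1392))
scene start (np.float64(0.0003), 119, np.float64(-0.1054)) now (np.float64(0.1129), 87, np.float64(-0.1403))
t 23.7 SYN mm [568.1  -1.6 118.9] p [ 0.4325 -0.0016  0.387 ] q [-0.19 -0.77  1.98  0.08  1.53  1.98] open 0.998
F S,Y,N [-0.9 -0.3 -0. ] |F| 1.0 Mn -0.016 rot to go [ 1.156 -0.041 -2.288] yaw cw now -2.559
top arm 60 N [-0.1403 -0.1393 -0.1381 -0.1373 -0.1356] slope -0.062 S [575.3 588.7 601. ] Y [-10.4  -0.8   8.6] [array([588.4,  -0.9]), array([18.8, 26.7]), np.float64(89.3)]
top pad 78 N [-0.1318 -0.1297 -0.1288 -0.1279 -0.1261] slope -0.097 S [610.6 623.1 638.6] Y [-13.8  -1.4  11. ] [array([624.9,  -1.4]), array([24.7, 28.8]), np.float64(89.5)]
top handle 110 N [-0.1035 -0.0959 -0.0925 -0.0895 -0.0866] slope -0.132 S [532.5 562.3 585.5] Y [-16.5  -1.   17.1] [array([ 5.589e+02, -5.000e-01]), array([20.7, 61.2]), np.float64(68.3)]
top lid 1138 N [-0.1857 -0.1833 -0.1824 -0.1815 -0.1799] slope -0.005 S [502.7 551.  595.8] Y [-77.9 -13.2  73.8] [array([549.4,  -2.5]), array([156.2,  95.9]), np.float64(89.3)]
scene handle 170 N [-0.1066 -0.0996 -0.0952 -0.0909 -0.0883] slope -0.031 S [526.2 551.9 580.3] Y [-18.3  -2.6  14.4] [array([554. ,  -0.7]), array([19.6, 63. ]), np.float64(67.8)]
scene lid 1153 N [-0.1852 -0.1835 -0.1827 -0.1819 -0.1801] slope -0.001 S [501.5 535.  590.4] Y [-78.7 -23.9  74.1] [array([546.4,  -1.6]), array([158.2,  93. ]), np.float64(89.8)]
```

View pics/fin2.png

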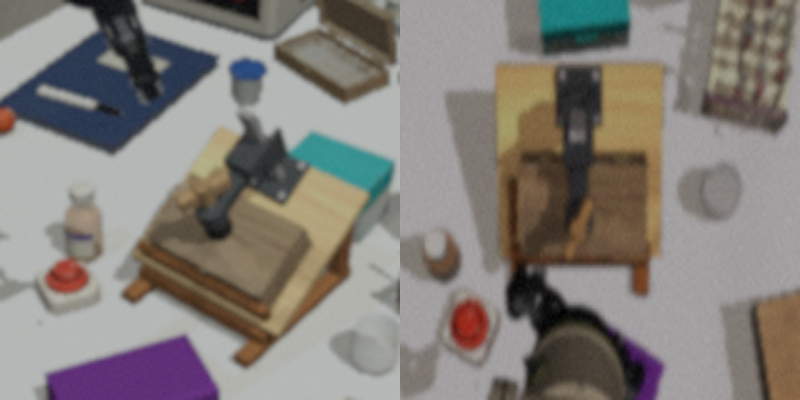

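The handle now lies at about -22° (crop right (580,230)), having turned about 0.7 rad more. The tilt is about 0.115, or roughly 50 N. The box and the bottle, jar and timer are unmoved, and the gripper is clear.

```bash
python3 -c "
from cell import env
print(env.job_done())"
```

```text
the job is handed in; nothing more can be done
None
```

The box is clamped and the job is handed in at about 24 s on the robot's clock. I estimate roughly 50 N at the foot, inside the 35 to 80 N window.

I pushed the jaw down the bar with shut fingers until it tilted and bound, reaching about 28 N along the bar. I then screwed the handle clockwise in two grasps, about 2.6 rad and then about 0.7 rad, let go and backed off.

**Last checks:**
- **Clamping force:** the arm's tilt measured 0.113 to 0.118 rad by camera, which gives the 50 N figure. The depth noise makes this good to about ±8 N.
- **Box and surroundings:** the lid fit is unchanged to within about 0.5 mm. The bottle, jar and timer look undisturbed in the last pictures. The wrist force reads about 1 N, so the robot touches nothing.

**Checks that disagreed:**
- **Resting torque:** it read 0.161 N m after the first grasp, suggesting about 54 N. After the second grasp it read only about 0.02 N m. The gripper had turned about 0.93 rad there but the handle only about 0.7, so the fingers slipped a little. I relied on the tilt instead.
- **First turn:** by camera the handle had turned about 14° further than the gripper reading, and I did not find out why.

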